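Charge the bench mill and press its access panel home

ROBOT

A 6-joint arm with a two-finger parallel gripper is mounted at the origin on the work surface. World frame = base frame: x ahead of the robot, y to its left, z up, the work surface at z = 0. Lengths are in m, angles in rad, forces in N, time in s.
With the tool pointing down it reaches from about 0.35 to 0.975 m from the base axis. Payload 4.9 kg.
Tool frame: the origin (TCP) lies at the very end of the fingers, on their centre line; the grasp point (between the pads) lies 19 mm behind it (ctrl.grip_point_offset is the distance from the TCP to the grasp point, in m); z points along the fingers, y is the line along which they close (so a half turn about z gives the same grasp; the last joint's range is limited). The gripper opens to 85 mm and grips with 20 to 120 N. Pads are 22 mm wide; open, the fingers measure 114 mm over their backs; the gripper's body (76 mm by 85 mm) begins 54 mm behind the grasp point. The pads swing forward as they close: fully open they stand 13 mm farther back than shut.
Start: joints at [-1.319, 0.053, 1.613, -0, 1.476, -0.119], TCP at [0.226, -0.583, 0.231] pointing down, gripper open.
Joint ranges: [-3.01, 3.01], [-1.01, 2.22], [0.06, 2.58], [-1.02, 4.17], [0.09, 2.62], [-3.14, 3.14]. Speed limits (rad/s): [2.57, 2.57, 3.14, 3.14, 3.14, 3.14].

INTERFACE

Orientations are given as a rotation vector (axis times angle).
In Python, from station import ctrl gives the robot as it stands.
- The arm moves only by the tool send_rows, never from a script. Its argument "rows" is a list of rows, each a list of 3 entries, a list of its own where there are three numbers: the finger opening in cm, from 0 to 8.54, then the shift along the tool's x, y, z in cm, then the turn about the tool's z in degrees. A call has 1 to 10 rows; each row shifts and turns the commanded pose from where the row before left it, along the tool's axes as they then stand; what a row does not reach is not made up. A row lasts 1/8 s, in which the tool goes at most 62.5 mm and 10.7 degrees, less where a joint would pass 70% of its speed; a pose out of reach is approached as far as the arm can. A call with a gripper value outside its range is refused whole. The fingers move at their own pace and stop on an object; "newtons" is the grip in N (left out, the last holds). Time passes only in rows, so rows that do not move let the fingers close. It gives the time, the measured TCP pose, the force, the opening and the grip force at its end, in the units of the state.
- ctrl.get_obs(): the state, without advancing time (a new reading comes with each control period).
- ctrl.get_image(name): name is "scene" or "top" or "wrist"; returns a dict with "frame" (420x560x3 uint8, red, green, blue), "range_z" (420x560 float32, m along the optical axis (not along the pixel's ray), 0 where there is no reading), "fx", "fy", "cx", "cy" (pixels), "cam_to_world" (4x4, takes a point from camera to world coordinates). Camera axes: x right, y down, z forward; pixel columns grow to the right and rows downward; lengths in m; the calibration is good to about 2 mm. A picture is of the moment at which its call begins.
- ctrl.finish_job(): hands the job in; it is judged then, once.
The state is a dict: "t": time; "q": joint angles; "dq": joint speeds; "effort": joint torques, N m; "tool_pos": TCP position; "tool_rot": TCP orientation; "contact_force": force on the tool from outside, world axes, zero at the start; "wrist_torque": the same for the moment, N m; "opening": finger opening in m; "grip_force": force on a finger pad.
Only numpy, scipy, OpenCV 4.12 (cv2) and the standard library are available. Lean on these libraries where they do the work, as an engineer would, in place of code of your own. Each camera call takes 0.05 s, during which the arm holds its last target. There are 200 camera calls.

TASK

Charge the mill: raise the loading tray by its bar so that all six ceramic grinding cylinders slide into the hopper, and bring the tray back down level. Then turn the panel's quarter-turn fastener clockwise until its slot lines up with the index lines, and only after that push the access panel down flush with its frame and finish while still holding it pressed there. Leave the glassware and other things standing around the mill where they are.

Things in the scene. Friction and masses are not known exactly. Their poses are not given: they have to be found in the camera images.
- mill: White bench mill, fixed to the bench: 240 mm (its x) by 360 mm (its y, from -160 to +200), frame top 140 mm above the bench. Origin on the bench surface; its x axis points away from the robot, y to the left, z up; it stands turned by up to 0.2 rad. On top: at right (-y) a hopper with a steel collar 185 mm above the bench on three sides, left of it a flat panel with the fastener, and at its far right the loading tray.
- hopper (a point): Centre of the hopper's mouth at the height of the mill's frame top; the mouth is 120 mm along the mill's x and 110 mm along its y, the floor 85 mm below this point, axes as the mill's. The collar stands 45 mm above this point on the front, back and left; the tray discharges over the right side.
- tray (a joint): Tip angle of the loading tray in rad: 0 level (rests there on its stop), up to 1.15. It grows as the outer (right) end is raised; the steel tray (about 0.4 kg, 108 mm wide, 124 mm long, walls 30 mm high, open towards the hopper) then discharges to the left into the hopper. A damped hinge lets it sink back to level by itself when let go.
- tray_hinge (a point): Middle of the tray's hinge line, which runs along the mill's x, 165 mm above the bench. The tray's floor is at the height of this line when level.
- tray_bar (a point): Middle of the tray's handle, a white round bar 12 mm thick and 90 mm long, parallel to the hinge; when level it lies 170 mm right (mill -y) of the hinge and 20 mm above it, and it is 48 mm clear of the tray's end wall. It moves with the tray on an arc about the hinge and may turn between the fingers.
- panel (a joint): How far the access panel is pressed in, m: 0 free (its top 8 mm above the frame), 0.008 fully home (flush with the frame). It travels straight down on a gasket spring: about 4 N moves it off its stop (its weight included), about 9 N brings it fully home; let go, it rises again.
- panel_press (a point): Middle of the bare left half of the panel's top face, 148 mm above the bench when free. The plain aluminium panel is 160 mm (mill x) by 190 mm (mill y); this point is 75 mm to the left (mill +y) of the fastener's axis. The frame around the panel is rigid.
- fastener (a joint): Angle of the quarter-turn fastener, rad: grows turning clockwise seen from above. 0: slot in line with the two dark index lines engraved on the panel either side of it, which lie along the mill's x. Starts between -1.4 and -0.8; stays where it is left (friction 0.04 N m); travel -1.6 to 0.7, with no stop at the aligned position.
- fastener_wing (a point): Top centre of the fastener, on its axis. A round steel base 36 mm across and 6 mm high lies on the panel, and on it stands a wing 36 mm long, 12 mm thick and 30 mm tall, top 36 mm above the panel; the dark slot runs along the wing's top, lengthwise. Its x axis is along the slot, z up.
- media1: White ceramic grinding cylinder, 24 mm across, 24 mm high, 0.03 to 0.055 kg, standing in the tray at the start. Origin at the centre of its underside, z along its axis.
- media2: White ceramic grinding cylinder, 24 mm across, 24 mm high, 0.03 to 0.055 kg, standing in the tray at the start. Origin at the centre of its underside, z along its axis.
- media3: White ceramic grinding cylinder, 24 mm across, 24 mm high, 0.03 to 0.055 kg, standing in the tray at the start. Origin at the centre of its underside, z along its axis.
- media4: White ceramic grinding cylinder, 24 mm across, 24 mm high, 0.03 to 0.055 kg, standing in the tray at the start. Origin at the centre of its underside, z along its axis.
- media5: White ceramic grinding cylinder, 24 mm across, 24 mm high, 0.03 to 0.055 kg, standing in the tray at the start. Origin at the centre of its underside, z along its axis.
- media6: White ceramic grinding cylinder, 24 mm across, 24 mm high, 0.03 to 0.055 kg, standing in the tray at the start. Origin at the centre of its underside, z along its axis.
- vial: Bystander, leave it where it is: small amber vial, 26 mm across, 45 mm tall, standing on the mill's top behind the gap between hopper and panel. Origin at its underside.
- amber: Bystander, leave it where it is: amber glass bottle, 56 mm across, 110 mm tall, on the bench behind the tray. Origin at its underside.
- beaker: Bystander, leave it where it is: clear beaker, 70 mm across, 85 mm tall, on the bench in front of the tray. Origin at its underside.
- jar: Bystander, leave it where it is: white jar, 68 mm across, 85 mm tall, on the bench left of the mill. Origin at its underside.
- mortar: Bystander, leave it where it is: white ceramic bowl, 100 mm across, 55 mm tall, on the bench behind the mill. Origin at its underside.
- sieve: Bystander, leave it where it is: steel sieve ring, 100 mm across, 35 mm tall, on the bench to the left of the mill. Origin at its underside.

How it is judged:
By the outcome, as a careful person would: the job done as asked, in the order asked, and still so for the second after the job is handed in, while the arm keeps its last pose, push and grip.
It also fails if it takes over 58 s, if anything falls off the work surface, if the arm or the gripper's body presses on something with over 40 N, if the wrist force passes 120 N, or if a joint passes its speed limit or range.

## Working session

There is one attempt and no reset: what is moved stays moved. The work goes in short steps, Python scripts to look and compute and a tool call to move; the robot and the scene stay as the last step left them, time stands still between calls to the robot, and variables do not carry over. Pictures are saved under pics/ and viewed, at most 10 in all, crops included, and the job is handed in when it is done.

Besides the shell and the picture viewer there is one more tool, called after "Call:" as name(argument=value, ...) on one line, values as JSON. send_rows: Moves the arm, as the interface text tells. Its arguments: {"type":"object","properties":{"rows":{"type":"array","items":{"type":"array"}},"newtons":{"type":"number"}},"required":["rows"]}

```bash
mkdir -p pics
cat > h.py <<'E'
from station import ctrl
import numpy as np, cv2
from scipy.spatial.transform import Rotation as R
def snap(n,f):
    im=ctrl.get_image(n); cv2.imwrite(f'pics/{f}.png',im['frame'][:,:,::-1]); np.savez(f'pics/{f}.npz',**im); return im
def px(im,u,v,z=None):
    T=np.array(im['cam_to_world']); d=np.array([(u-im['cx'])/im['fx'],(v-im['cy'])/im['fy'],1])
    if z is None:
        r=np.median([x for x in im['range_z'][int(v)-1:int(v)+2,int(u)-1:int(u)+2].ravel() if x>0]); return T[:3,:3]@(d*r)+T[:3,3]
    w=T[:3,:3]@d; return T[:3,3]+w*(z-T[2,3])/w[2]
E
python3 - <<'E'
from h import *
snap('top','top0'); snap('scene','scene0')
o=ctrl.get_obs(); print(o)
E
```

```text
{'t': 0.1, 'q': array([-1.31900602e+00,  5.33262452e-02,  1.61420777e+00,  1.24766898e-05,
        1.47599251e+00, -1.19004430e-01]), 'dq': array([ 0.00063637, -0.00045491, -0.00261756,  0.00473288,  0.00057509,
       -0.00136855]), 'effort': array([ 1.01569665e-03, -3.94903922e+01, -3.71362138e+01, -8.71531847e-05,
        3.90078189e-03,  2.17954550e-06]), 'tool_pos': array([ 0.22632741, -0.58195555,  0.23013349]), 'tool_rot': array([-3.08585841e+00, -5.78754408e-01,  1.81958065e-04]), 'contact_force': array([-0.23842455,  0.69363884,  0.16816751]), 'wrist_torque': array([-0.02011619,  0.03757968, -0.02076405]), 'grip_force': 0.0, 'opening': 0.08539396676027887}
```

View pics/top0.png

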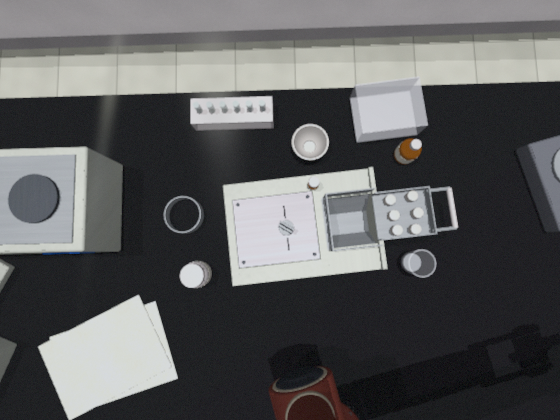

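View pics/scene0.png

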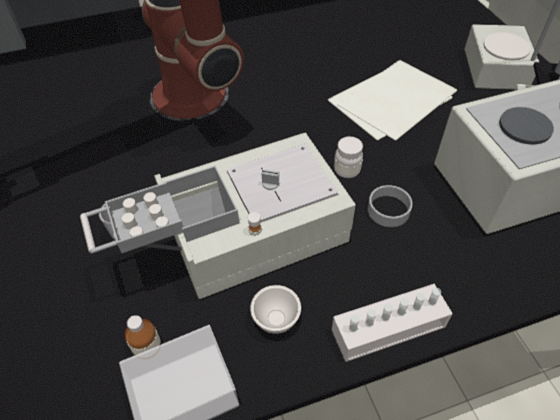

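The top view shows the mill with its panel (fastener near 287,228), hopper near (350,220), tray with six cylinders near (403,215) and bar near (452,208). The scene view agrees. I'll enlarge the mill.

Run:
```python
from h import *
im=cv2.imread('pics/top0.png')
cv2.imwrite('pics/c1.png',cv2.resize(im[160:295,212:472],None,fx=3,fy=3,interpolation=cv2.INTER_CUBIC))
m=dict(np.load('pics/top0.npz')); print(m['fx'],m['cam_to_world'])
for p in [(223,185),(373,169),(385,268),(232,284)]: print(p,px(m,*p,z=.14))
for n,p in dict(panel=(260,230),bar=(452,208),wing=(287,228),amber=(416,145),beaker=(413,262),vial=(314,181)).items(): print(n,px(m,*p))
```

```text
378.9189362845169 [[-0.02485208 -0.99347976  0.11126693  0.49016463]
 [-0.99956582  0.02645685  0.01296935  0.07047108]
 [-0.01582856 -0.11089631 -0.99370592  1.03758091]
 [ 0.          0.          0.          1.        ]]
(223, 185) [0.65037499 0.22789506 0.14      ]
(373, 169) [ 0.67935045 -0.13358626  0.14      ]
(385, 268) [ 0.44373   -0.1495338  0.14     ]
(232, 284) [0.4153939  0.20843689 0.14      ]
panel [0.53947181 0.14019208 0.14667917]
bar [ 0.57524308 -0.29381842  0.18946583]
wing [0.54037793 0.07630339 0.18345778]
amber [ 0.74399625 -0.25094665  0.10840857]
beaker [ 0.45082985 -0.25853514  0.00440815]
vial [0.64596218 0.01196508 0.18433532]
```

View pics/c1.png

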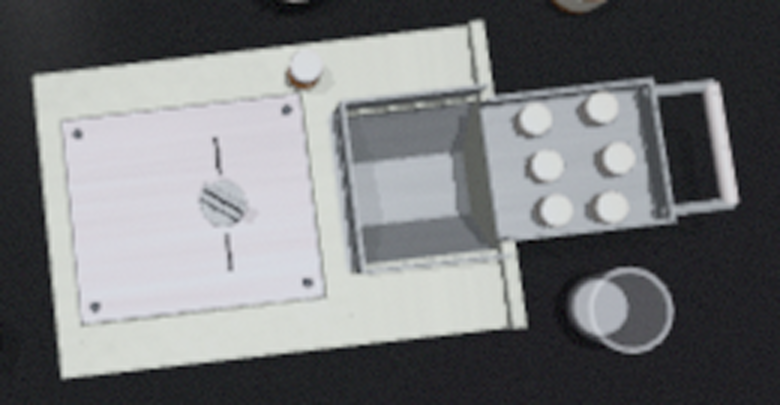

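Run:
```python
from h import *
m=dict(np.load('pics/top0.npz'))
P=lambda x,y,z:px(m,x/3+211.67,y/3+159.67,z)[:2]
def ang(d): return np.arctan2(d[1],d[0])
c=[P(*a,.148) for a in [(63,122),(298,93),(326,297),(82,325)]]
print('panel',c,np.mean(c,0))
print('yaw from y edges',[ang(a-b)-np.pi/2 for a,b in [(c[0],c[1]),(c[3],c[2])]],'x',[ang(a-b) for a,b in [(c[0],c[3]),(c[1],c[2])]])
i0,i1=P(215,138,.148),P(231,270,.148); print('idx',i0,i1,ang(i0-i1))
b0,b1=P(713,83,.191),P(730,207,.191);print('bar',b0,b1,(b0+b1)/2,ang(b0-b1))
f0,f1=P(33,75,.14),P(62,378,.14);print('frameL',ang(f0-f1))
s0,s1=P(204,190,.184),P(244,219,.184);print('slot',s0,s1,(s0+s1)/2,ang(s0-s1))
r=R.from_rotvec(ctrl.get_obs()['tool_rot']).as_matrix();print(r)
```

```text
panel [array([0.61143375, 0.2037456 ]), array([0.62954171, 0.01735221]), array([0.46917655, 0.00091641]), array([0.45229723, 0.19053549])] [0.54061231 0.10313743]
yaw from y edges [np.float64(0.09684523864437522), np.float64(0.08878297256894374)] x [np.float64(0.08282127912515842), np.float64(0.10213326553179881)]
idx [0.59548028 0.08384706] [0.49179502 0.07394939] 0.095170493264885
bar [ 0.62188036 -0.29065887] [ 0.52883636 -0.29637729] [ 0.57535836 -0.29351808] 0.06138211688004314
frameL 0.08739816864254399
slot [0.55205226 0.09255133] [0.52949131 0.06306787] [0.54077179 0.0778096 ] 0.9176336412212216
[[ 9.32040151e-01  3.62354711e-01 -4.69773250e-04]
 [ 3.62354934e-01 -9.32038294e-01  1.87599080e-03]
 [ 2.41927443e-04 -1.91872340e-03 -9.99998130e-01]]
```

Call:
send_rows(rows=[[4.5, [0, 0, 0], 8], [4.5, [0, 0, 0], 8], [4.5, [4.7, -3.2, 0], 0], [4.5, [4.7, -3.2, 0], 0], [4.5, [4.7, -3.2, 0], 0], [4.5, [4.7, -3.2, 0], 0], [4.5, [4.7, -3.2, 0], 0], [4.5, [4.7, -3.2, 0], 0], [4.5, [4.7, -3.2, 0], 0], [4.5, [4.5, -3.1, 0], 0]], newtons=40)

```text
t: 1.35
tool_pos: [0.5767, -0.2928, 0.2307]
tool_rot: [-3.138, -0.144, 0.001]
contact_force: [0.6, -0.2, 0.3]
opening: 0.045
grip_force: 0.0
```

```bash
cat >> h.py <<'E'
def togo(x,y,z,yaw=None):
    o=ctrl.get_obs(); r=R.from_rotvec(o['tool_rot']).as_matrix()
    print('t',o['t'],'pos',o['tool_pos'].round(4),'yaw',np.degrees(np.arctan2(r[1,0],r[0,0])).round(2),'F',o['contact_force'].round(1),'T',o['wrist_torque'].round(2),'open',o['opening'],'grip',o['grip_force'],'q',o['q'].round(2))
    print('togo cm',(100*r.T@(np.array([x,y,z])-o['tool_pos'])).round(2))
E
python3 - <<'E'
from h import *
togo(.5755,-.2935,.166)
snap('wrist','w1')
E
```

```text
t 1.35 pos [ 0.5767 -0.2928  0.2307] yaw 5.26 F [ 0.6 -0.2  0.3] T [-0.05 -0.02 -0.02] open 0.044977029290354666 grip 0.0 q [-0.58  0.1   1.56 -0.    1.48  0.89]
togo cm [-0.12  0.06  6.47]
```

View pics/w1.png

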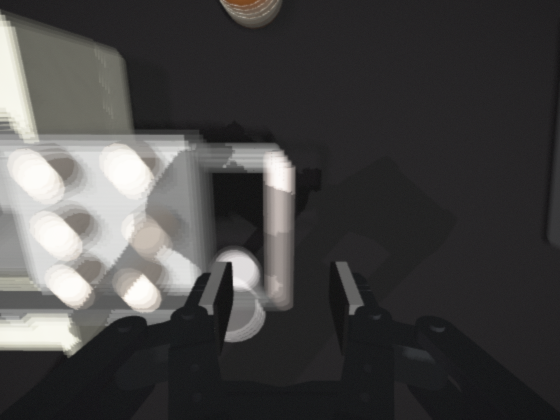

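The wrist view shows the bar spanning (279,160)–(279,305), centred between the fingers at u≈281. I'll descend and close.

Call:
send_rows(rows=[[4.5, [-0.1, 0.1, 2.2], 0], [4.5, [0, 0, 2.2], 0], [4.5, [0, 0, 2.1], 0], [4.5, [0, 0, 0], 0], [0.5, [0, 0, 0], 0], [0.5, [0, 0, 0], 0], [0.5, [0, 0, 0], 0], [0.5, [0, 0, 0], 0], [0.5, [0, 0, 0], 0]], newtons=40)

```text
t: 2.52
tool_pos: [0.575, -0.2949, 0.1677]
tool_rot: [-3.138, -0.144, -0.001]
contact_force: [-2.2, 4.7, 4.4]
opening: 0.0105
grip_force: 39.3
```

Run:
```python
from h import *
togo(.5755,-.2935,.166)
im=snap('wrist','w2'); 
r,p0=.1712,np.arctan2(.02,.17)
th=np.r_[np.arange(0,1.06,.07)]
P=np.c_[r*np.cos(p0+th)*100,-r*np.sin(p0+th)*100]  # tool y(outward+), tool z(down+)
print(np.diff(P,axis=0).round(2).tolist()); print(th[-1])
```

```text
t 2.525 pos [ 0.575  -0.2949  0.1677] yaw 5.27 F [-2.2  4.7  4.4] T [ 0.8   0.34 -0.04] open 0.010527496876462891 grip 39.26351845264435 q [-0.59  0.15  1.62  0.    1.37  0.89]
togo cm [ 0.06 -0.13  0.17]
[[-0.18, -1.18], [-0.26, -1.17], [-0.35, -1.15], [-0.42, -1.12], [-0.5, -1.09], [-0.58, -1.05], [-0.65, -1.01], [-0.72, -0.96], [-0.78, -0.91], [-0.84, -0.85], [-0.9, -0.79], [-0.95, -0.72], [-1.0, -0.66], [-1.05, -0.58], [-1.08, -0.51]]
1.05
```

Call:
send_rows(rows=[[0.5, [0, -0.18, -1.18], 0], [0.5, [0, -0.26, -1.17], 0], [0.5, [0, -0.35, -1.15], 0], [0.5, [0, -0.42, -1.12], 0], [0.5, [0, -0.5, -1.09], 0], [0.5, [0, -0.58, -1.05], 0], [0.5, [0, -0.65, -1.01], 0], [0.5, [0, -0.72, -0.96], 0]])

```text
t: 3.58
tool_pos: [0.5719, -0.2601, 0.2558]
tool_rot: [3.134, 0.143, 0.004]
contact_force: [6.1, -3.7, -2.0]
opening: 0.0103
grip_force: 39.0
```

Call:
send_rows(rows=[[0.5, [0, -0.78, -0.91], 0], [0.5, [0, -0.84, -0.85], 0], [0.5, [0, -0.9, -0.79], 0], [0.5, [0, -0.95, -0.72], 0], [0.5, [0, -1.0, -0.66], 0], [0.5, [0, -1.05, -0.58], 0], [0.5, [0, -1.08, -0.51], 0], [0.5, [0, 0, 0], 0], [0.5, [0, 0, 0], 0], [0.5, [0, 0, 0], 0]])

```text
t: 4.82
tool_pos: [0.5663, -0.1956, 0.3094]
tool_rot: [3.131, 0.141, 0.01]
contact_force: [2.2, -4.5, 7.3]
opening: 0.0104
grip_force: 39.9
```

Run:
```python
from h import *
togo(.5755,-.2935,.166)
a=snap('top','t2')['frame']; b=snap('scene','s2')['frame']
f=lambda i,y0,y1,x0,x1:cv2.resize(i[y0:y1,x0:x1],(400,400),interpolation=cv2.INTER_CUBIC)
cv2.imwrite('pics/c2.png',np.hstack([f(a,140,290,300,450),f(b,120,270,80,230)])[:,:,::-1])
```

```text
t 4.825 pos [ 0.5663 -0.1956  0.3094] yaw 5.17 F [ 2.2 -4.5  7.3] T [-0.91 -0.39 -0.  ] open 0.010397624211340141 grip 39.90846633911133 q [-0.45 -0.05  1.59 -0.    1.6   1.03]
togo cm [-0.05  9.72 14.42]
```

View pics/c2.png

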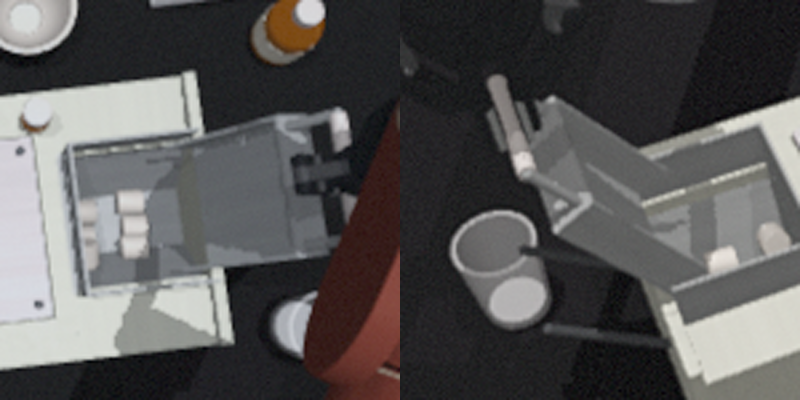

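The tray looks empty and the cylinders lie in the hopper (three at (133,200–245), more at (88,210–260)). I'll lower it along the same arc.

Call:
send_rows(rows=[[0.5, [0, 1.08, 0.51], 0], [0.5, [0, 1.05, 0.58], 0], [0.5, [0, 1.0, 0.66], 0], [0.5, [0, 0.95, 0.72], 0], [0.5, [0, 0.9, 0.79], 0], [0.5, [0, 0.84, 0.85], 0], [0.5, [0, 0.78, 0.91], 0]])

```text
t: 5.8
tool_pos: [0.572, -0.2606, 0.2555]
tool_rot: [3.135, 0.143, 0.004]
contact_force: [2.4, -3.4, 3.5]
opening: 0.0102
grip_force: 41.9
```

Call:
send_rows(rows=[[0.5, [0, 0.72, 0.96], 0], [0.5, [0, 0.65, 1.01], 0], [0.5, [0, 0.58, 1.05], 0], [0.5, [0, 0.5, 1.09], 0], [0.5, [0, 0.42, 1.12], 0], [0.5, [0, 0.35, 1.15], 0], [0.5, [0, 0.26, 1.17], 0], [0.5, [0, 0.18, 1.18], 0], [0.5, [0, 0, 0], 0]])

```text
t: 6.92
tool_pos: [0.5749, -0.2949, 0.1676]
tool_rot: [-3.137, -0.144, -0.0]
contact_force: [0.1, 2.3, 7.6]
opening: 0.0103
grip_force: 45.6
```

Call:
send_rows(rows=[[4.5, [0, 0, 0], 0], [4.5, [0, 0, 0], 0], [4.5, [0, 0, 0], 0], [4.5, [0, 0, -2.5], 0], [4.5, [0, 0, -5], 0], [4.5, [0, 0, -5], 0]])

```text
t: 7.68
tool_pos: [0.5741, -0.2952, 0.2915]
tool_rot: [-3.137, -0.144, 0.003]
contact_force: [0.7, -0.5, 0.1]
opening: 0.0455
grip_force: 0.0
```

Run:
```python
from h import *
togo(.5412,.078,.29)
a=snap('top','t3'); b=snap('scene','s3')
f=lambda i,y0,y1,x0,x1:cv2.resize(i[y0:y1,x0:x1],(400,400),interpolation=cv2.INTER_CUBIC)
cv2.imwrite('pics/c3.png',np.hstack([f(a['frame'],150,290,320,460),f(b['frame'],150,280,80,210+0)])[:,:,::-1])
```

```text
t 7.675 pos [ 0.5741 -0.2952  0.2915] yaw 5.24 F [ 0.7 -0.5  0.1] T [-0.01 -0.07  0.02] open 0.045498301481717386 grip 0.0 q [-0.59  0.07  1.49 -0.    1.58  0.89]
togo cm [  0.14 -37.46   0.21]
```

View pics/c3.png

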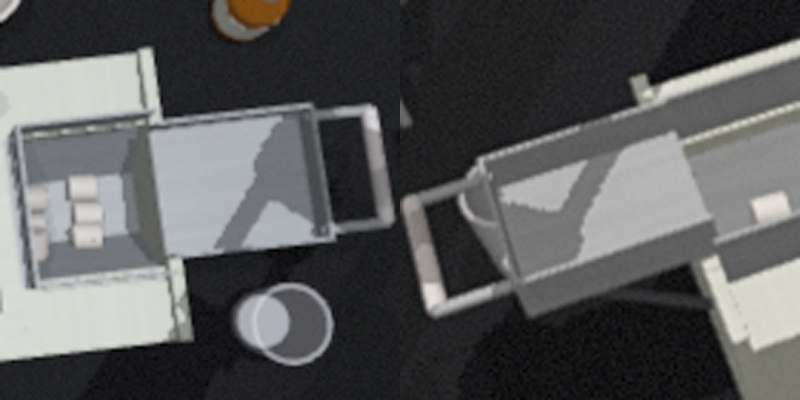

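Tray is level and empty, cylinders in the hopper. Next, the fastener.

Call:
send_rows(rows=[[4.0, [0.1, -5.35, 0], 0], [4.0, [0, -5.35, 0], 0], [4.0, [0, -5.35, 0], 0], [4.0, [0, -5.35, 0], 0], [4.0, [0, -5.35, 0], 0], [4.0, [0, -5.35, 0], 0], [4.0, [0, -5.35, 0], 0], [4.0, [0, 0, 3], -9.5], [4.0, [0, 0, 2], -9.5], [4.0, [0, 0, 0], -9.5]])

```text
t: 9.02
tool_pos: [0.5395, 0.0778, 0.2375]
tool_rot: [-3.002, -0.92, 0.01]
contact_force: [0.6, 0.2, 0.1]
opening: 0.0401
grip_force: 0.0
```

Call:
send_rows(rows=[[4.0, [0, 0, 0], -9.5], [4.0, [0, 0, 0], -9.4], [4.0, [0, 0, 0], 0], [4.0, [0, 0, 0], 0]])

```text
t: 9.52
tool_pos: [0.5412, 0.0775, 0.2407]
tool_rot: [-2.817, -1.39, 0.001]
contact_force: [-0.2, -0.1, 0.3]
opening: 0.0403
grip_force: 0.0
```

Run:
```python
from h import *
togo(.5412,.078,.161)
snap('wrist','w4')
```

```text
t 9.525 pos [0.5412 0.0775 0.2407] yaw 52.51 F [-0.2 -0.1  0.3] T [-0.01  0.02  0.01] open 0.040255755259324115 grip 0.0 q [ 0.01 -0.14  1.78 -0.    1.5   0.66]
togo cm [ 0.05 -0.02  7.97]
```

View pics/w4.png

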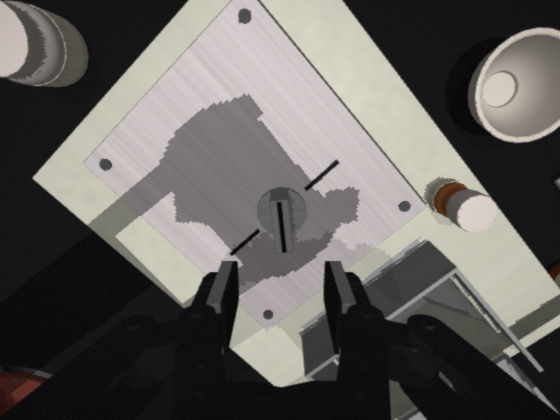

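The wrist view shows the slot (279,202)–(284,250) nearly along tool x and the index lines (338,161)–(231,254).

Run:
```python
from h import *
m=dict(np.load('pics/w4.npz'))
P=lambda u,v,z:px(m,u,v,z)[:2]
s=P(279,202,.184),P(284,250,.184); i=P(338,161,.148),P(231,254,.148)
a=lambda d:np.degrees(np.arctan2(d[1],d[0]))
print(s,np.mean(s,0),a(s[0]-s[1]),i,np.mean(i,0),a(i[0]-i[1]), px(m,281,225))
```

```text
(array([0.55420605, 0.09325145]), array([0.53717339, 0.06589382])) [0.54568972 0.07957264] 58.09390289653429 (array([0.59816725, 0.08344702]), array([0.49340416, 0.07441935])) [0.54578571 0.07893318] 4.925139676721205 [0.54589067 0.08040842 0.18331105]
```

Call:
send_rows(rows=[[4.0, [0.35, 0.2, 2.5], -5], [4.0, [0, 0, 2.5], 0], [4.0, [0, 0, 2], 0], [4.0, [0, 0, 1], 0], [4.0, [0, 0, 0], 0], [0.5, [0, 0, 0], 0], [0.5, [0, 0, 0], 0], [0.5, [0, 0, 0], 0], [0.5, [0, 0, 0], 0], [0.5, [0, 0, 0], 0]], newtons=30)

```text
t: 10.82
tool_pos: [0.544, 0.0804, 0.1625]
tool_rot: [-2.749, -1.513, 0.002]
contact_force: [-7.2, 3.0, 4.3]
opening: 0.0112
grip_force: 35.4
```

Run:
```python
from h import *
togo(.545,.079,.161)
```

```text
t 10.825 pos [0.544  0.0804 0.1625] yaw 57.67 F [-7.2  3.   4.3] T [0.69 1.09 0.05] open 0.011172001688160214 grip 35.367334485054016 q [ 0.01 -0.07  1.85  0.    1.36  0.57]
togo cm [-0.07  0.16  0.15]
```

Call:
send_rows(rows=[[0.5, [0, 0, 0], 7], [0.5, [0, 0, 0], 7], [0.5, [0, 0, 0], 7], [0.5, [0, 0, 0], 7], [0.5, [0, 0, 0], 7], [0.5, [0, 0, 0], 7], [0.5, [0, 0, 0], 7], [0.5, [0, 0, 0], 3.6], [0.5, [0, 0, 0], 0], [0.5, [0, 0, 0], 0]])

```text
t: 12.08
tool_pos: [0.5443, 0.0798, 0.1626]
tool_rot: [-3.137, -0.138, 0.003]
contact_force: [-6.2, 2.9, 4.4]
opening: 0.0113
grip_force: 35.4
```

Run:
```python
from h import *
togo(.545,.079,.161)
```

```text
t 12.075 pos [0.5443 0.0798 0.1626] yaw 5.05 F [-6.2  2.9  4.4] T [ 0.25  1.11 -0.04] open 0.011283295393648847 grip 35.36347568035126 q [ 0.01 -0.07  1.85  0.    1.36  1.49]
togo cm [0.06 0.08 0.16]
```

Call:
send_rows(rows=[[4.0, [0, 0, 0], 0], [4.0, [0, 0, 0], 0], [4.0, [0, 0, 0], 0], [4.0, [0, 0, -3], 0], [4.0, [0, 0, -5], 0], [4.0, [0, 0, 0], 0], [4.0, [0, 0, 0], 0]])

```text
t: 12.95
tool_pos: [0.5451, 0.0791, 0.2411]
tool_rot: [3.139, 0.138, -0.0]
contact_force: [0.1, 0.6, -0.7]
opening: 0.04
grip_force: 0.0
```

Run:
```python
from h import *
togo(.545,.079,.161)
m=snap('wrist','w5'); im=m['frame']
cv2.imwrite('pics/c5.png',cv2.resize(im[130:280,180:380],None,fx=4,fy=4,interpolation=cv2.INTER_CUBIC)[:,:,::-1])
```

```text
t 12.95 pos [0.5451 0.0791 0.2411] yaw 5.04 F [ 0.1  0.6 -0.7] T [-0.01  0.02  0.01] open 0.039976580763440926 grip 0.0 q [ 0.01 -0.13  1.77 -0.    1.5   1.49]
togo cm [-0.01  0.01  8.01]
```

View pics/c5.png

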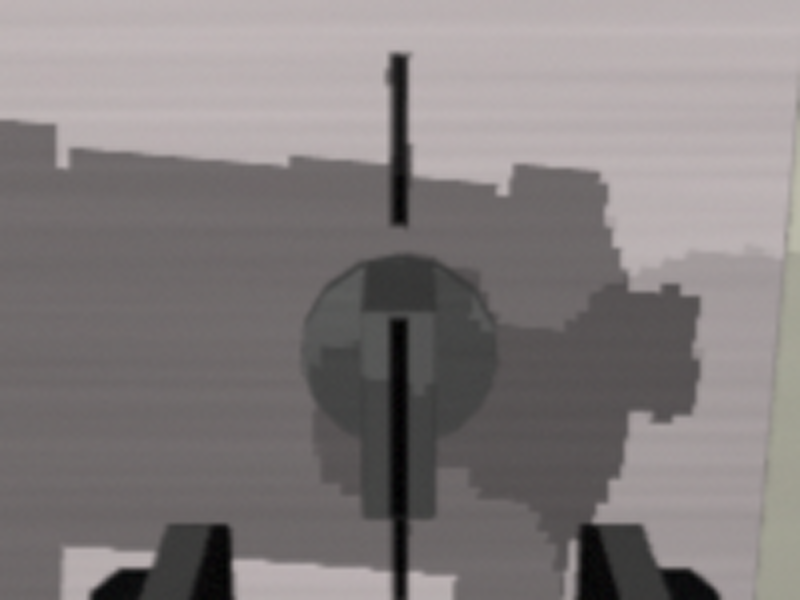

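The slot (x≈399) is collinear with both index lines (x≈399). Now the press.

Call:
send_rows(rows=[[0, [0, -3.75, 0], 0], [0, [0, -3.75, 0], 0], [0, [0, 0, 3], 0], [0, [0, 0, 3], 0], [0, [0, 0, 1.5], 0], [0, [0, 0, 0], 0], [0, [0, 0, 0], 0]])

```text
t: 13.88
tool_pos: [0.5392, 0.1538, 0.1673]
tool_rot: [-3.138, -0.138, -0.002]
contact_force: [0.1, 0.2, -0.2]
opening: 0.0002
grip_force: 0.0
```

Call:
send_rows(rows=[[0, [0, 0, 0.4], 0], [0, [0, 0, 0.4], 0], [0, [0, 0, 0.3], 0], [0, [0, 0, 0.3], 0], [0, [0, 0, 0.3], 0], [0, [0, 0, 0], 0], [0, [0, 0, 0], 0]])

```text
t: 14.75
tool_pos: [0.5386, 0.1538, 0.1494]
tool_rot: [-3.139, -0.138, -0.0]
contact_force: [0.8, -0.4, -0.2]
opening: 0.0002
grip_force: 0.0
```

Run:
```python
from h import *
togo(.5375,.1535,.140)
```

```text
t 14.75 pos [0.5386 0.1538 0.1494] yaw 5.05 F [ 0.8 -0.4 -0.2] T [-0.01 -0.03 -0.01] open 0.00017714577114093786 grip 0.0 q [ 0.15 -0.04  1.84 -0.    1.34  1.63]
togo cm [-0.11  0.02  0.94]
```

Call:
send_rows(rows=[[0, [0, 0, 0.2], 0], [0, [0, 0, 0.2], 0], [0, [0, 0, 0.2], 0], [0, [0, 0, 0.2], 0], [0, [0, 0, 0.2], 0], [0, [0, 0, 0.2], 0], [0, [0, 0, 0], 0], [0, [0, 0, 0], 0], [0, [0, 0, 0], 0]])

```text
t: 15.88
tool_pos: [0.5389, 0.1539, 0.14]
tool_rot: [3.138, 0.138, 0.001]
contact_force: [-6.4, -0.2, 11.9]
opening: 0.0003
grip_force: 6.1
```

Call:
send_rows(rows=[[0, [0, 0, 0.1], 0], [0, [0, 0, 0.1], 0], [0, [0, 0, 0], 0], [0, [0, 0, 0], 0], [0, [0, 0, 0], 0]])

```text
t: 16.5
tool_pos: [0.539, 0.1539, 0.1399]
tool_rot: [3.138, 0.139, 0.0]
contact_force: [-11.9, -0.9, 21.3]
opening: 0.0001
grip_force: 10.3
```

Run:
```python
from h import *
togo(.5375,.1535,.140)
a=snap('top','t6'); b=snap('scene','s6')
f=lambda i,y0,y1,x0,x1:cv2.resize(i[y0:y1,x0:x1],(400,400),interpolation=cv2.INTER_CUBIC)
cv2.imwrite('pics/c6.png',np.hstack([f(a['frame'],110,300,180,440),f(b['frame'],100,340,90,410)])[:,:,::-1])
```

```text
t 16.5 pos [0.539  0.1539 0.1399] yaw 5.06 F [-11.9  -0.9  21.3] T [-0.37  1.91  0.  ] open 8.132423449958103e-05 grip 10.31006423290819 q [ 0.15 -0.03  1.85 -0.    1.32  1.63]
togo cm [-0.15  0.03 -0.01]
```

View pics/c6.png

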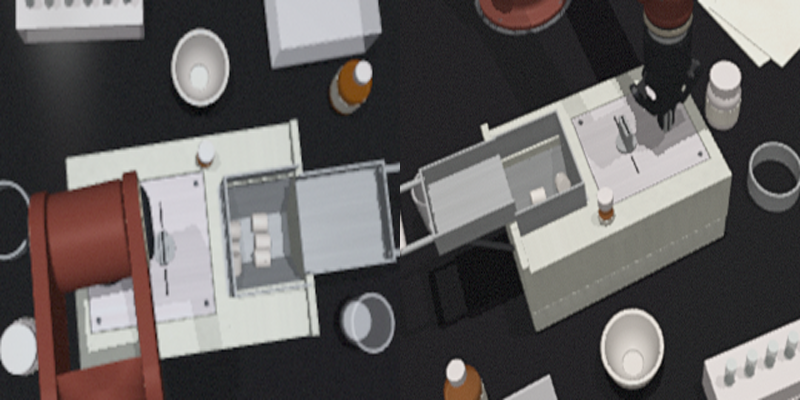

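The tip stopped at z = 0.140 m while the force rose to 21 N, so the panel is fully home. The pictures show the slot at (163,245) still aligned, the tray level and the bystanders in place.

```bash
python3 -c "
from station import ctrl
print(ctrl.finish_job())"
```

```text
the job is handed in; nothing more can be done
None
```

I handed the job in at 16.5 s: the cylinders were tipped into the hopper (tray empty; I could not count all six there because the collar hides part of it), the tray is back level, the fastener slot lines up with the index lines, and the panel is held flush at about 21 N.

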